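# Slide a tall unfired vase into the drying bay and shut the keeper bar

### The arm

A 6-joint arm with a two-finger parallel gripper is mounted at the origin on the work surface. World frame = base frame: x ahead of the robot, y to its left, z up, the work surface at z = 0. Lengths are in m, angles in rad, forces in N, time in s.
With the tool pointing down it reaches from about 0.3 to 0.875 m from the base axis. Payload 6.4 kg.
Tool frame: the origin (TCP) lies midway between the tips of the shut fingers; the grasp point (between the pads) lies 19 mm behind it; z points along the fingers, y is the direction in which the jaws open and shut (so a half turn about z gives the same grasp; the last joint's range is limited). The gripper opens to 85 mm and grips with 20 to 120 N. Pads are 22 mm wide; open, the fingers measure 114 mm over their backs; the gripper's body (76 mm by 85 mm) begins 54 mm behind the grasp point. The pads swing forward as they close: fully open they stand 13 mm farther back than shut.
Start: joints at [-0.206, 0.181, 1.607, -0, 1.354, -0.206], TCP at [0.575, 0, 0.231] pointing down, gripper open.
Joint ranges: [-2.99, 2.99], [-0.89, 2.07], [0.3, 2.58], [-1.14, 4.28], [0, 2.63], [-3.12, 3.12]. Speed limits (rad/s): [2.57, 2.57, 3.01, 3.14, 3.14, 3.14].

### API

Orientations are given as a unit quaternion [w, x, y, z].
In Python, from bench import ctrl, optics, ticket gives the robot as it stands. The module is installed in compiled form; this text tells all that it offers.
- The arm moves only by the tool step_arm, never from a script. Its argument "targets" is text: rows parted by semicolons, each of 6 numbers parted by spaces: the shift along the tool's x, y, z in mm, then the turn, a rotation vector about the tool's x, y, z in rad. In form: dx dy dz rx ry rz; .... A call has 1 to 8 rows; each row is the pose to reach, as a shift and turn from the pose commanded when the call began, along the tool's axes at that moment; what a row does not reach only later rows make up. A row lasts 1/8 s, in which the tool goes at most 62.5 mm and 10.7 degrees, less where a joint would pass 70% of its speed; a pose out of reach is approached as far as the arm can. A call with a gripper value outside its range is refused whole. "grip" is the opening in per cent of the stroke, from 0 (shut) to 100 (fully open), set as the call begins (left out, the last holds). The fingers move at their own pace and stop on an object; the grip force is fixed at half the most. Time passes only in rows, so rows that repeat a pose let the fingers close. It gives the time, the measured TCP pose, the force and the opening at its end, in the units of the state.
- ctrl.get_obs(): the state, without advancing time (a new reading comes with each control period).
- optics.camera(name): name is "scene" or "side" or "wrist"; returns a dict with "image" (420x560x3 uint8, red, green, blue), "mtx" (3x3 intrinsics, pixels), "xyz" and "orientation" of the camera in the world. Camera axes: x right, y up, looking along -z (the intrinsics and any distortion apply to the point x, -y, -z); pixel columns grow to the right and rows downward; lengths in m; the calibration is good to about 2 mm. A picture is of the moment at which its call begins. There is no depth.
- ticket.hand_in(): hands the job in, once; it reports no verdict.
The state is a dict: "time_s": time; "q": joint angles; "dq": joint speeds; "joint_efforts": joint torques, N m; "eef_pos": TCP position; "eef_rot": TCP orientation; "wrist_force": force on the tool from outside, world axes, zero at the start; "torque": the same for the moment, N m; "opening": opening from 0.0 (shut) to 1.0 (fully open).
Only numpy, scipy, OpenCV 4.12 (cv2) and the standard library are available. Lean on these libraries where they do the work, as an engineer would, in place of code of your own. Each camera call takes 0.05 s, during which the arm holds its last target.

### The job

Put the tall unfired clay vase away in the drying bay: swing the bay's keeper bar open, slide the vase across the bench until it stands wholly on the dark round mark in the bay, then swing the bar fully shut behind it. The clay is brittle, so never lift the vase or let it tip, push it gently and only on its straight lower body, never on the shoulder or neck. Leave the bowl, the spray bottle and the tin where they stand.

Things in the scene. Friction and masses are not known exactly. Their poses are not given: they have to be found in the camera images.
- vase: Tall grey unfired clay vase, loose, about 0.55 kg, 205 mm high. Straight round lower body 64 mm in diameter up to 115 mm; above it a sloping shoulder and thin neck (28 to 42 mm wide). Origin: centre of its underside, z up. Pushed higher than about 40 mm above the bench it is liable to tip instead of sliding.
- vase_neck: The vase's fragile shoulder and neck, one piece with the vase, 90 mm high; not to be touched. Origin on the vase's axis, 115 mm above its underside, where the straight body ends.
- bay: Drying bay, fixed: plywood fence 36 mm high, 18 mm thick, on three sides of a level bare space, no step, with a flat dark round mark, diameter 104 mm. Origin: mark centre, bench height. x axis points into the bay, away from its mouth. Inner faces: back x = +79 mm, sides y = +72 and -72 mm; side fences end at x = -79 mm (mouth).
- keeper (a joint): Keeper bar angle, rad: 0 = fully shut across the mouth (at a stop), 2.3 = as far open as it goes, swung outwards (counter-clockwise from above). At 0 the bar runs from the hinge along the bay's +y, at 1.57 along its -x. Stays where left; under 1 N at the handle moves it. Aluminium, 12 mm thick, 164 mm long, 10 to 30 mm above the bench.
- keeper_hinge (a point): On the keeper bar's upright hinge pin, at the bay's x = -88 mm, y = -81 mm, 20 mm above the bench. The pin's top is 44 mm above the bench.
- keeper_grip (a point): On the keeper bar's handle, 158 mm from the hinge pin: an upright dark wooden round post 20 mm in diameter on the bar's free end, from 36 to 94 mm above the bench; this point is on its axis, 70 mm above the bench.
- bowl: Bystander: terracotta bowl, 110 mm wide, 55 mm high. Origin: centre of its underside.
- sprayer: Bystander: white trigger spray bottle, 74 mm in diameter, 215 mm high. Origin: centre of its underside.
- tin: Bystander: dark steel open tin, 110 x 170 mm, 60 mm high. Origin: centre of its underside.
Not all that is in view belongs to the job. Several things look just like the vase: the one meant starts farthest from the robot's base.

How it is judged:
On the way, in this order (a step that is already met when the one before it is completed fails the run):
1. the vase stands upright on the mark in the bay (horizontal distance between vase and bay below 0.021 m and angle between vase's own z axis and vertical below 0.05 rad), for 0.2 s.
2. the keeper bar is shut behind it (value of joint keeper below 0.06 rad), for 0.2 s.
At the end, for the whole second after the job is handed in: The vase stands upright and still on the bench with its foot wholly on the round mark (its axis within 21 mm of the mark's centre), and the keeper bar is fully shut (within 0.06 rad, 10 mm at its handle) (all of step 1 and height (world z) of vase below 0.005 m and linear speed of vase below 0.01 m/s and value of joint keeper below 0.06 rad); the robot touches nothing.
It fails at once if the vase is tipped (by more than 0.2 rad) (angle between vase's own z axis and vertical above 0.2 rad).
It fails at once if the vase is lifted off the bench (its underside more than 12 mm up) (height (world z) of vase above 0.012 m).
It fails at once if the robot presses on the vase's shoulder or neck (over 0.5 N) (contact force between any of the fingers, the arm and vase_neck above 0.5 N).
It fails at once if the vase is knocked or squeezed hard (over 40 N) or shoved fast (over 0.3 m/s) (contact force between the fingers and vase above 40 N or linear speed of vase above 0.3 m/s).
It fails at once if a bystander (bowl, spray bottle or tin) is moved by more than 20 mm (distance of any of bowl, sprayer, tin from where it was at the start of the episode above 0.02 m).
It also fails if it takes over 72 s, if anything falls off the work surface, if the arm or the gripper's body presses on something with over 40 N, if the wrist force passes 120 N, or if a joint passes its speed limit or range.

## Working session

There is one attempt and no reset: what is moved stays moved. The work goes in short steps, Python scripts to look and compute and a tool call to move; the robot and the scene stay as the last step left them, time stands still between calls to the robot, and variables do not carry over. Pictures are saved under pics/ and viewed, and the job is handed in when it is done.

Besides the shell and the picture viewer there is one more tool, called by a JSON object that holds its "api" and its "payload", one argument or row to a line. step_arm: Moves the arm, as the interface text tells. Its arguments: {"type":"object","properties":{"targets":{"type":"string"},"grip":{"type":"number"}},"required":["targets"]}

```bash
mkdir -p pics
cat > h.py <<'E'
import numpy as np, cv2
from bench import ctrl, optics, ticket
from scipy.spatial.transform import Rotation as R
def rot(q): return R.from_quat([q[1],q[2],q[3],q[0]])
def ray(c,u,v):
    p=cv2.undistortPoints(np.array([[[u,v]]],float),c['mtx'],None)[0,0] 
    d=rot(c['orientation']).apply([p[0],-p[1],-1]); return np.array(c['xyz']),d
def onz(c,u,v,z):
    o,d=ray(c,u,v); return o+d*(z-o[2])/d[2]
def proj(c,P):
    p=rot(c['orientation']).inv().apply(np.array(P)-np.array(c['xyz'])); x=np.array([p[0],-p[1],-p[2]]); k=c['mtx']@x; return k[:2]/k[2]
def snap(n,f):
    c=optics.camera(n); cv2.imwrite('pics/'+f,c['image'][:,:,::-1]); 
    np.save('pics/'+f[:-4]+'.npy',c,allow_pickle=True); return c
def load(f): return np.load('pics/'+f+'.npy',allow_pickle=True).item()
E
python3 - <<'E'
from h import *
for n in ['scene','side','wrist']:
    c=snap(n,n+'0.png'); print(n,list(c.keys()),c['mtx'].tolist(),c['xyz'],c['orientation'])
print(ctrl.get_obs())
E
```

```text
scene ['image', 'mtx', 'xyz', 'orientation'] [[454.0006134892457, 0.0, 277.7859151460029], [0.0, 454.0006134892457, 204.5128196091654], [0.0, 0.0, 1.0]] [1.0923282  0.07996899 1.04895414] [0.6600204  0.19807728 0.21187242 0.69299967]
side ['image', 'mtx', 'xyz', 'orientation'] [[498.13719495019404, 0.0, 278.8926658084288], [0.0, 498.13719495019404, 211.87935746324538], [0.0, 0.0, 1.0]] [0.32494116 1.1650959  0.7994931 ] [-0.06934684 -0.02427449  0.48263369  0.87273506]
wrist ['image', 'mtx', 'xyz', 'orientation'] [[306.0791716598037, 0.0, 279.3170642107532], [0.0, 306.0791716598037, 207.4247781034677], [0.0, 0.0, 1.0]] [0.57435405 0.07105693 0.37297398] [ 9.90084470e-01 -1.40472013e-01  5.95955333e-04 -1.66275127e-05]
{'time_s': 0.15, 'q': array([-2.06317590e-01,  1.81406917e-01,  1.60778063e+00, -3.06897280e-06,
        1.35381216e+00, -2.06310060e-01]), 'dq': array([ 0.00100933, -0.00234063, -0.00349981, -0.00042334,  0.00097858,
        0.00143502]), 'joint_efforts': array([ 1.94259010e-03, -4.45260644e+01, -3.51692533e+01, -1.26067753e-04,
        5.82284134e-03,  2.14055274e-05]), 'eef_pos': array([5.74568678e-01, 9.66882520e-05, 2.30569452e-01]), 'eef_rot': array([-5.88006570e-04,  7.07109034e-01,  7.07104178e-01, -3.86264413e-04]), 'wrist_force': array([ 0.55101789,  0.14725431, -0.58348733]), 'torque': array([-0.04007883,  0.00414707,  0.04194896]), 'opening': 0.9975854070253499}
```

View pics/scene0.png

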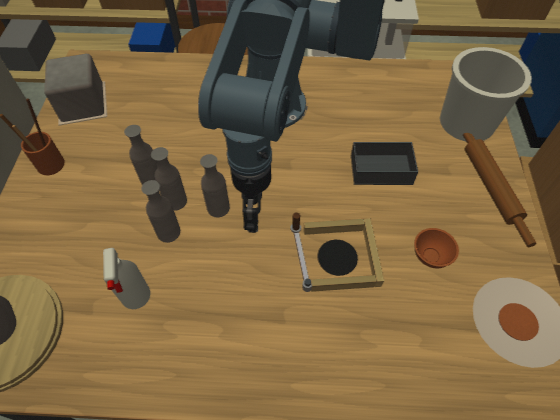

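View pics/side0.png

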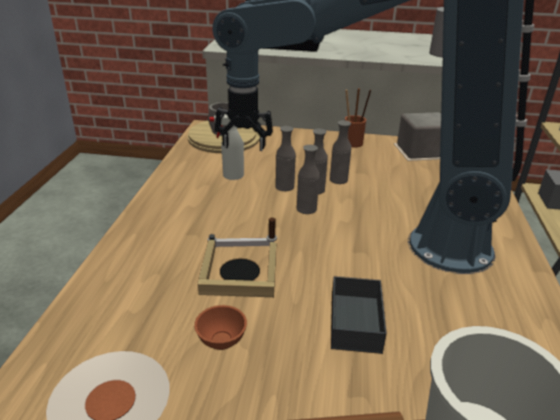

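View pics/wrist0.png

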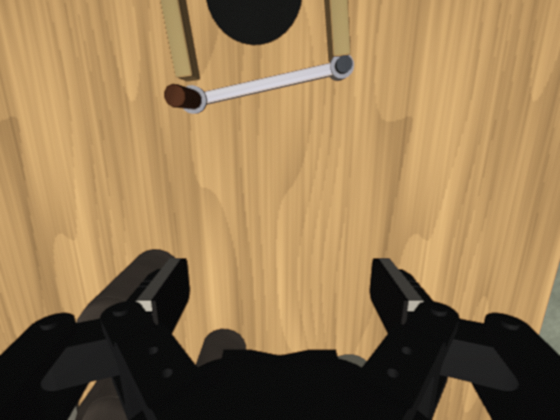

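The scene view shows four grey vases, necks at about (134,132), (160,157), (153,190) and (209,163). The bay mark is at (338,257), the hinge at (307,285) and the handle at (296,222). I'll measure the vases next.

Run:
```python
from h import *
c=load('scene0'); im=c['image']
cv2.imwrite('pics/crop1.png',cv2.resize(im[110:310,90:290,::-1],(800,800))[0:600] if 0 else cv2.resize(im[110:260,100:300,::-1],(800,600),interpolation=cv2.INTER_CUBIC))
s=load('side0'); cv2.imwrite('pics/crop2.png',cv2.resize(s['image'][100:250,200:400,::-1],(800,600),interpolation=cv2.INTER_CUBIC))
cv2.imwrite('pics/crop3.png',cv2.resize(im[200:305,260:400,::-1],(800,600),interpolation=cv2.INTER_CUBIC))
cv2.imwrite('pics/crop4.png',cv2.resize(s['image'][205:310,180:320,::-1],(800,600),interpolation=cv2.INTER_CUBIC))
```

```text
(no output)
```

View pics/crop1.png

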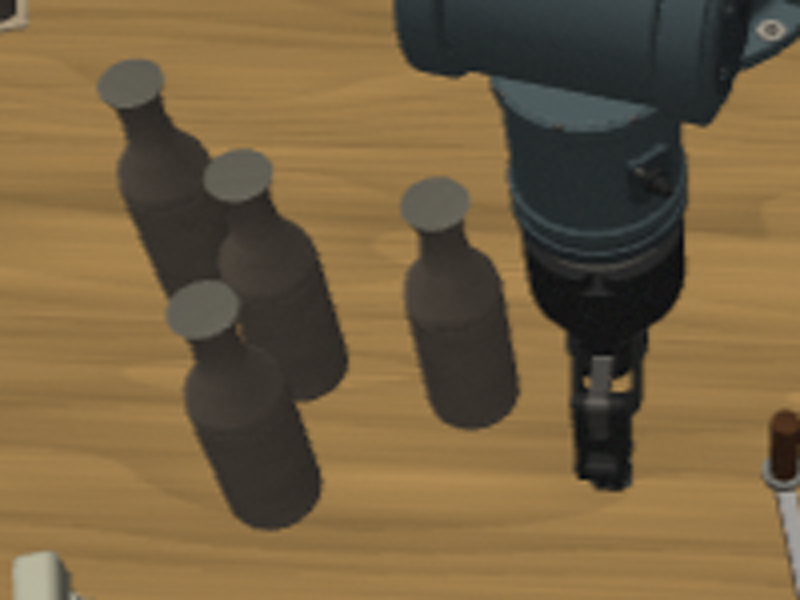

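View pics/crop2.png

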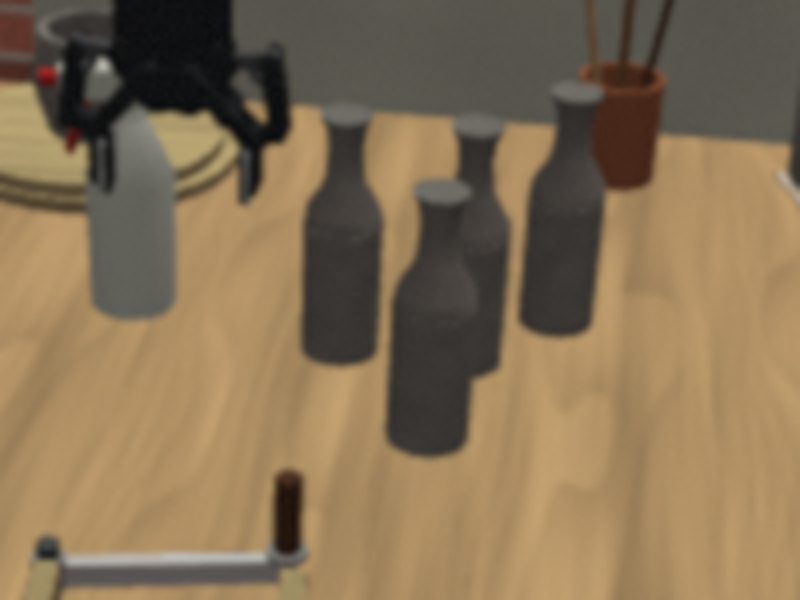

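View pics/crop3.png

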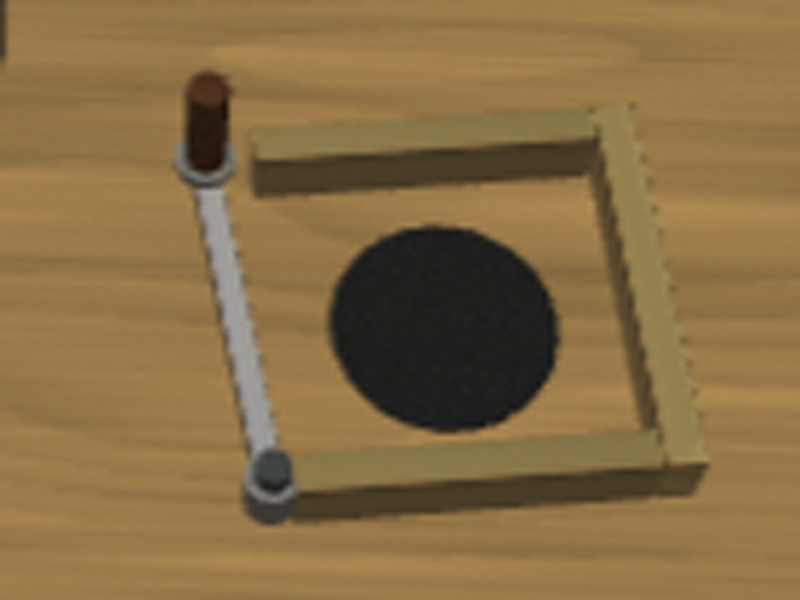

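View pics/crop4.png

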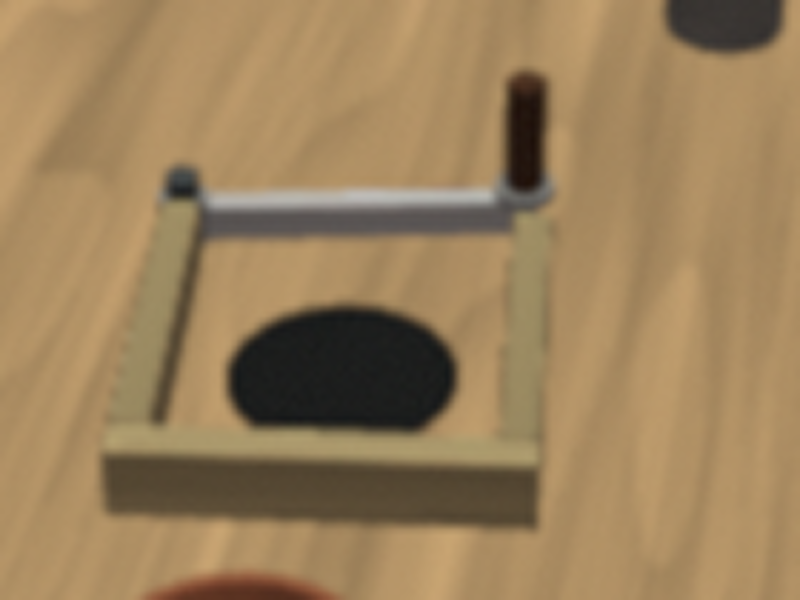

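```bash
cat >> h.py <<'E'
def tri(c1,p1,c2,p2):
    o1,d1=ray(c1,*p1); o2,d2=ray(c2,*p2)
    A=np.stack([d1,-d2],1); t=np.linalg.lstsq(A,o2-o1,rcond=None)[0]
    a=o1+t[0]*d1;b=o2+t[1]*d2; return (a+b)/2,np.linalg.norm(a-b)
E
python3 - <<'E'
from h import *
np.set_printoptions(precision=4,suppress=True)
c=load('scene0');s=load('side0')
f=lambda p,ox,oy,k:(ox+(p[0]+.5)/k-.5,oy+(p[1]+.5)/k-.5)
k3=800/140
S={'A':(131,83),'B':(239,175),'C':(203,309),'D':(435,203)}
T={'A':(577,93),'B':(478,126),'C':(346,115),'D':(442,192)}
for n in S:
    a=f(S[n],100,110,4);b=f(T[n],200,100,4)
    P,e=tri(c,a,s,b); print(n,np.round(a),P,e,'r',np.hypot(*P[:2]),onz(c,*a,.205),onz(s,*b,.205))
# front lower bottom edge C: scene (270,527), side (338,362)
for nm,p,q in [('post top',(209,88),(527,80)),('pin top',(272,467),(181,173)),('mark',(445,328),(343,378))]:
    a=f(p,260,200,k3);b=f(q,180,205,k3); print(nm,a,tri(c,a,s,b),onz(c,*a,0))
# mark via contour
for n,cc,box in [('scene',c,(210,300,305,375)),]:
    g=cc['image'].max(2); m=np.zeros_like(g); y0,y1,x0,x1=box; m[y0:y1,x0:x1]=(g[y0:y1,x0:x1]<50)*255
    cs,_=cv2.findContours(m,0,cv2.CHAIN_APPROX_NONE); q=max(cs,key=cv2.contourArea)
    P=np.array([onz(cc,*pt[0],0)[:2] for pt in q]); print('mark',P.mean(0),P.min(0),P.max(0),(P.min(0)+P.max(0))/2)
# fence top corners, scene z=.036
for p in [(253,157),(592,143),(600,110),(634,104),(705,462),(290,488),(300,460),(656,432)]:
    print(p,onz(c,*f(p,260,200,k3),.036))
E
```

```text
A [132. 130.] [ 0.3217 -0.3299  0.2041] 0.0012463302045056552 r 0.4608252652907712 [ 0.3233 -0.3291  0.205 ] [ 0.3213 -0.3291  0.205 ]
B [159. 153.] [ 0.3937 -0.247   0.2046] 0.0012905859251578296 r 0.46474743775055954 [ 0.3948 -0.2465  0.205 ] [ 0.3932 -0.2474  0.205 ]
C [150. 187.] [ 0.4945 -0.248   0.2048] 0.0007072555959350194 r 0.55318107980389 [ 0.495  -0.2477  0.205 ] [ 0.4943 -0.2482  0.205 ]
D [208. 160.] [ 0.4096 -0.1254  0.204 ] 0.0008849832651343398 r 0.42840477987658887 [ 0.411 -0.125  0.205] [ 0.4092 -0.124   0.205 ]
post top (296.1625, 214.9875) (array([0.4838, 0.0899, 0.0932]), np.float64(0.0017233958207870733)) [0.4254 0.0913 0.    ]
pin top (307.1875, 281.3125) (array([0.6393, 0.122 , 0.0444]), np.float64(0.001518803160424069)) [0.62   0.1242 0.    ]
mark (337.4625, 256.9875) (array([ 0.5472,  0.2008, -0.0007]), np.float64(0.001971109119086987)) [0.5486 0.2012 0.    ]
mark [0.5486 0.2007] [0.4981 0.1511] [0.597  0.2492] [0.5476 0.2002]
(253, 157) [0.4845 0.1119 0.036 ]
(592, 143) [0.4698 0.266  0.036 ]
(600, 110) [0.4518 0.2706 0.036 ]
(634, 104) [0.4478 0.2864 0.036 ]
(705, 462) [0.6252 0.305  0.036 ]
(290, 488) [0.6454 0.1304 0.036 ]
(300, 460) [0.6325 0.1345 0.036 ]
(656, 432) [0.6124 0.2854 0.036 ]
```

Candidates by neck pixel in the scene view, with distance from the base: A (132,130) 0.461 m, B (159,153) 0.465 m, C (150,187) 0.553 m, D (208,160) 0.428 m. **C is the vase meant**, because it is the farthest. It stands at (0.4945, -0.248), and the enlarged crop shows it as the lowest of the left trio.

The mark is at (0.548, 0.201) with the bay yaw at about 96°. The hinge is at (0.6385, 0.122) and the post at (0.484, 0.090), top at 0.093, so the keeper is at about 0.1 rad. I'll start with the handle.

{"api": "step_arm", "payload": {
  "targets": "30 -30 30 0 0 0; 60 -60 60 0 0 0; 90 -91 90 0 0 0; 90 -91 110 0 0 0; 90 -91 110 0 0 0",
  "grip": 100
}}

```text
time_s: 0.78
eef_pos: [0.4823, 0.0904, 0.1198]
eef_rot: [-0.001, 0.707, 0.707, -0.001]
wrist_force: [0.8, 0.7, 0.6]
opening: 1.0
```

Run:
```python
from h import *
for n in ['side','scene']: 
    c=snap(n,n+'1.png'); print(proj(c,[.484,.09,.094]))
a=load('side1')['image'][150:270,190:350,::-1]; b=load('scene1')['image'][150:300,230:400,::-1]
cv2.imwrite('pics/m1.png',np.hstack([cv2.resize(a,(400,300)),cv2.resize(b,(340,300))]))
print(ctrl.get_obs()['eef_pos'])
```

```text
[271.45186472 218.5211401 ]
[296.05524102 214.57865692]
[0.48466746 0.08981645 0.12189623]
```

View pics/m1.png

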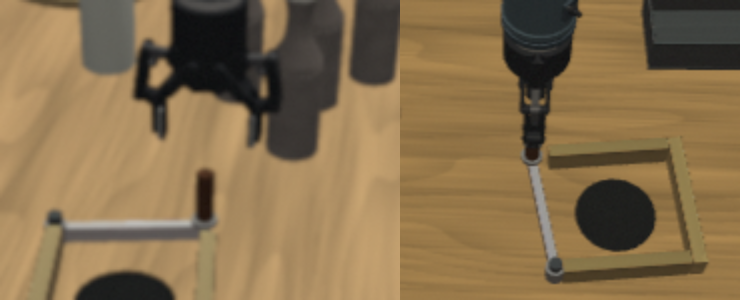

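The two views show the open fingers centred over the post: the side-crop midpoint is at about 207 against the post at 205. Now I'll lower and close.

{"api": "step_arm", "payload": {
  "targets": "0 0 25 0 0 0; 0 0 50 0 0 0; 0 0 70 0 0 0; 0 0 70 0 0 0"
}}

```text
time_s: 1.38
eef_pos: [0.4839, 0.0896, 0.051]
eef_rot: [-0.001, 0.707, 0.707, -0.0]
wrist_force: [0.1, -0.4, 0.9]
opening: 1.004
```

{"api": "step_arm", "payload": {
  "targets": "0 0 0 0 0 0; 0 0 0 0 0 0; 0 0 0 0 0 0; 0 0 0 0 0 0; 0 0 0 0 0 0; 0 0 0 0 0 0",
  "grip": 12
}}

```text
time_s: 2.12
eef_pos: [0.4834, 0.0899, 0.052]
eef_rot: [-0.0, 0.707, 0.707, -0.001]
wrist_force: [-4.7, -0.9, 8.5]
opening: 0.217
```

Run:
```python
import numpy as np
H=np.array([.6385,.122]);P=lambda a:H+.158*np.array([np.cos(np.radians(a)),np.sin(np.radians(a))])
s=np.array([.4839,.0899])
for seg in [(191.7,248),(248,306)]:
    q=P(seg[0]); 
    print([tuple(np.round(1000*(P(a)-q)[::-1]).astype(int)) for a in np.linspace(*seg,9)[1:]], P(seg[1]))
```

```text
[(np.int64(-19), np.int64(5)), (np.int64(-37), np.int64(12)), (np.int64(-54), np.int64(22)), (np.int64(-69), np.int64(33)), (np.int64(-83), np.int64(47)), (np.int64(-96), np.int64(62)), (np.int64(-106), np.int64(78)), (np.int64(-114), np.int64(96))] [ 0.57931216 -0.02449505]
[(np.int64(-6), np.int64(19)), (np.int64(-10), np.int64(39)), (np.int64(-12), np.int64(58)), (np.int64(-10), np.int64(78)), (np.int64(-7), np.int64(98)), (np.int64(-1), np.int64(117)), (np.int64(8), np.int64(135)), (np.int64(19), np.int64(152))] [ 0.73137007 -0.00582469]
```

{"api": "step_arm", "payload": {
  "targets": "-19 5 0 0 0 0; -37 12 0 0 0 0; -54 22 0 0 0 0; -69 33 0 0 0 0; -83 47 0 0 0 0; -96 62 0 0 0 0; -106 78 0 0 0 0; -114 96 0 0 0 0"
}}

```text
time_s: 3.12
eef_pos: [0.5788, -0.0286, 0.0518]
eef_rot: [0.001, 0.707, 0.707, -0.004]
wrist_force: [-11.8, -14.1, 9.2]
opening: 0.217
```

{"api": "step_arm", "payload": {
  "targets": "-6 19 0 0 0 0; -10 39 0 0 0 0; -12 58 0 0 0 0; -10 78 0 0 0 0; -7 98 0 0 0 0; -1 117 0 0 0 0; 8 135 0 0 0 0; 19 152 0 0 0 0"
}}

```text
time_s: 4.12
eef_pos: [0.7321, -0.0053, 0.0516]
eef_rot: [-0.0, 0.707, 0.707, -0.001]
wrist_force: [-6.0, -4.9, 6.5]
opening: 0.216
```

Run:
```python
from h import *
for n in ['side','scene']: 
    c=snap(n,n+'2.png')
a=load('side2')['image'][:,:,::-1]; b=load('scene2')['image'][:,:,::-1]
cv2.imwrite('pics/m2.png',np.hstack([cv2.resize(a,(400,300)),cv2.resize(b,(400,300))]))
o=ctrl.get_obs();print(o['eef_pos'],o['q'])
```

```text
[ 0.73364838 -0.00460832  0.05166294] [-1.67386877e-01  6.99599859e-01  1.26892469e+00 -3.86274479e-04
  1.17063252e+00 -1.68198985e-01]
```

View pics/m2.png

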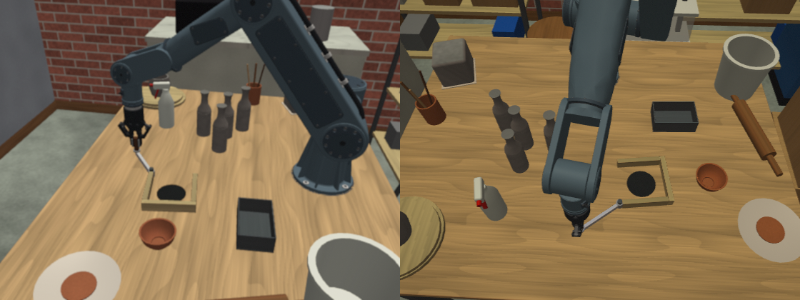

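The keeper is open at about 2.1 rad: the handle is at (0.732, -0.005) and the bar is out at (577,230)–(620,203) in the view. Next I release and rise.

{"api": "step_arm", "payload": {
  "targets": "0 0 0 0 0 0; 0 0 0 0 0 0; 0 0 0 0 0 0; 0 0 -50 0 0 0; 0 0 -100 0 0 0; 0 0 -150 0 0 0; 0 0 -200 0 0 0; 0 0 -230 0 0 0",
  "grip": 100
}}

```text
time_s: 5.22
eef_pos: [0.7326, -0.0052, 0.2853]
eef_rot: [0.002, 0.707, 0.707, 0.001]
wrist_force: [0.7, 0.5, -1.2]
opening: 1.002
```

```bash
cat >> h.py <<'E'
def toolrot(yaw_deg,theta_deg):
    """tool z = down*cos+u*sin, tool x = up-forward side, u at yaw"""
    y=np.radians(yaw_deg);t=np.radians(theta_deg);u=np.array([np.cos(y),np.sin(y),0]);d=np.array([0,0,-1.])
    z=np.cos(t)*d+np.sin(t)*u; x=np.cos(t)*u-np.sin(t)*d; return R.from_matrix(np.stack([x,np.cross(z,x),z],1))
def rel(P,Rt,P0=None,R0=None):
    o=ctrl.get_obs()
    if P0 is None: P0=o['eef_pos']
    if R0 is None: R0=rot(o['eef_rot'])
    return np.round(1000*R0.inv().apply(np.array(P)-P0),1),np.round((R0.inv()*Rt).as_rotvec(),3)
E
python3 - <<'E'
from h import *
C=np.array([.4945,-.248]);u=np.array([np.cos(np.radians(80)),np.sin(np.radians(80))])
p=C-u*.085
print(ctrl.get_obs()['eef_pos'],p)
print(rel([*p,.28],toolrot(80,50)),rel([*p,.28],toolrot(80,0)))
c=load('scene0')
E
```

```text
[ 0.7325941  -0.00522199  0.28534638] [ 0.4797399  -0.33170866]
(array([-326.5, -252.8,    4.5]), array([-0.072,  0.871,  0.165])) (array([-326.5, -252.8,    4.5]), array([0.004, 0.   , 0.174]))
```

{"api": "step_arm", "payload": {
  "targets": "-50 -40 -20 0 0 0; -100 -80 -20 0 0 0; -145 -115 -20 -0.01 0.14 0.03; -190 -150 -20 -0.02 0.28 0.05; -235 -185 -20 -0.03 0.43 0.08; -280 -215 -20 -0.05 0.58 0.11; -310 -240 -20 -0.06 0.73 0.14; -326 -253 -20 -0.07 0.87 0.165",
  "grip": 47
}}

```text
time_s: 6.22
eef_pos: [0.4772, -0.3334, 0.3016]
eef_rot: [-0.274, 0.696, 0.58, 0.323]
wrist_force: [0.1, 0.2, -0.3]
opening: 0.465
```

Run:
```python
from h import *
for n in ['side','scene']: 
    c=snap(n,n+'3.png')
a=load('side3')['image'][:,:,::-1]; b=load('scene3')['image'][:,:,::-1]
cv2.imwrite('pics/m3.png',np.hstack([cv2.resize(a,(400,300)),cv2.resize(b,(400,300))]))
o=ctrl.get_obs();print(o['eef_pos'],o['q'],o['opening'],(rot(o['eef_rot']).as_matrix()).round(2))
```

```text
[ 0.47604752 -0.33410552  0.29776602] [-1.08896208  0.53954927  1.23541115  0.55843766  2.05914481 -0.81683622] 0.4660586977564378 [[ 0.12  0.98  0.13]
 [ 0.63 -0.18  0.76]
 [ 0.77 -0.01 -0.64]]
```

View pics/m3.png

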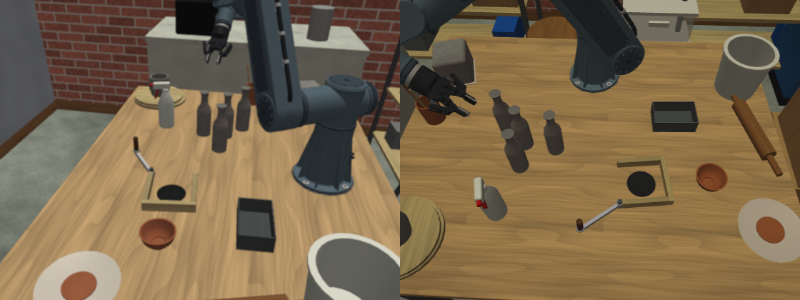

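The tilted gripper is hovering behind the trio. The brush cup at scene (45,155) may be near the wrist's way down, so I'll measure it and the other clearances.

Run:
```python
from h import *
np.set_printoptions(precision=3,suppress=True)
c=load('scene0');s=load('side0')
print('cup',onz(c,50,168,0),onz(c,38,148,.09),onz(s,356,147,0))
print('brushtips',onz(c,3,120,.2),onz(c,35,102,.2), tri(c,(3,120),s,(347,92)),tri(c,(35,102),s,(369,92)))
print('cube',onz(c,80,120,0),onz(c,105,115,0),onz(s,405,155,0),onz(s,440,155,0))
print('sprayer',onz(c,135,303,0),onz(s,232,179,0))
```

```text
cup [ 0.296 -0.637  0.   ] [ 0.296 -0.632  0.09 ] [ 0.266 -0.609 -0.   ]
brushtips [ 0.298 -0.674  0.2  ] [ 0.23  -0.614  0.2  ] (array([ 0.315, -0.661,  0.204]), np.float64(0.01999899182126998)) (array([ 0.244, -0.601,  0.218]), np.float64(0.005547687624334111))
cube [ 0.1   -0.605  0.   ] [ 0.075 -0.532  0.   ] [ 0.083 -0.574  0.   ] [-0.047 -0.6    0.   ]
sprayer [ 0.697 -0.293  0.   ] [ 0.673 -0.269  0.   ]
```

Run:
```python
from h import *
C=np.array([.4945,-.248]);u=np.array([np.cos(np.radians(80)),np.sin(np.radians(80))])
p=C-u*.085
for z in (.22,.12,.022): print(rel([*p,z],toolrot(80,45)))
```

```text
(array([-57.9,   4.1,  51.9]), array([-0.003, -0.093, -0.012]))
(array([-134.9,    5.2,  115.8]), array([-0.003, -0.093, -0.012]))
(array([-210.3,    6.2,  178.3]), array([-0.003, -0.093, -0.012]))
```

{"api": "step_arm", "payload": {
  "targets": "-29 2 26 0 -0.05 0; -58 4 52 0 -0.09 -0.01; -86 4 75 0 -0.09 -0.01; -110 5 95 0 -0.09 -0.01; -135 5 116 0 -0.09 -0.01; -135 5 116 0 -0.09 -0.01"
}}

```text
time_s: 7.08
eef_pos: [0.4827, -0.3277, 0.1217]
eef_rot: [-0.248, 0.705, 0.597, 0.291]
wrist_force: [-0.2, -0.4, 0.3]
opening: 0.468
```

```bash
cat > look.py <<'E'
from h import *
import sys
k=sys.argv[1]
for n in ['side','scene']: c=snap(n,n+k+'.png')
a=load('side'+k)['image'][60:330,120:480,::-1]; b=load('scene'+k)['image'][60:330,40:400,::-1]
cv2.imwrite('pics/m'+k+'.png',np.hstack([cv2.resize(a,(400,300)),cv2.resize(b,(400,300))]))
o=ctrl.get_obs();print(o['eef_pos'],o['q'].round(3),o['opening'],o['wrist_force'],'\n',(rot(o['eef_rot']).as_matrix()).round(3))
E
python3 look.py 4
```

```text
[ 0.48379186 -0.32956738  0.12455836] [-1.057  0.678  1.349  0.468  1.749 -0.962] 0.4676082618680474 [-0.30803938  0.49403387  0.6610701 ] 
 [[ 0.116  0.986  0.118]
 [ 0.701 -0.165  0.694]
 [ 0.704  0.002 -0.71 ]]
```

View pics/m4.png

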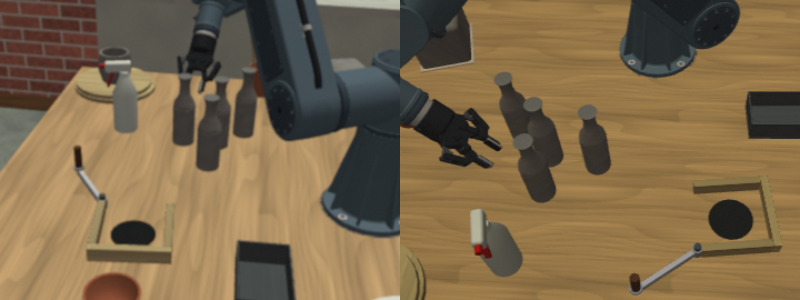

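The gripper is behind C at the low left of the trio, with clear space around it. Continuing down.

{"api": "step_arm", "payload": {
  "targets": "-18 -2 18 0 0 0; -37 -4 36 0 0 0; -56 -4 54 0 0 0; -73 -4 69 0 0 0; -73 -4 69 0 0 0; -73 -4 69 0 0 0"
}}

```text
time_s: 7.92
eef_pos: [0.479, -0.3326, 0.0232]
eef_rot: [-0.245, 0.706, 0.597, 0.291]
wrist_force: [0.6, -0.9, 0.2]
opening: 0.471
```

```bash
python3 look.py 5
python3 - <<'E'
from h import *
snap('wrist','w5.png')
E
```

```text
[ 0.47932835 -0.33297111  0.02385821] [-1.065  0.824  1.345  0.456  1.624 -1.031] 0.47125127733360805 [-0.62407019  0.12295432 -0.20733297] 
 [[ 0.116  0.986  0.119]
 [ 0.701 -0.166  0.693]
 [ 0.704  0.003 -0.711]]
```

View pics/m5.png

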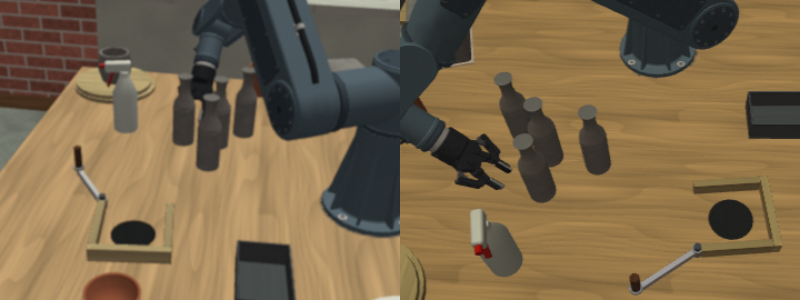

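View pics/w5.png

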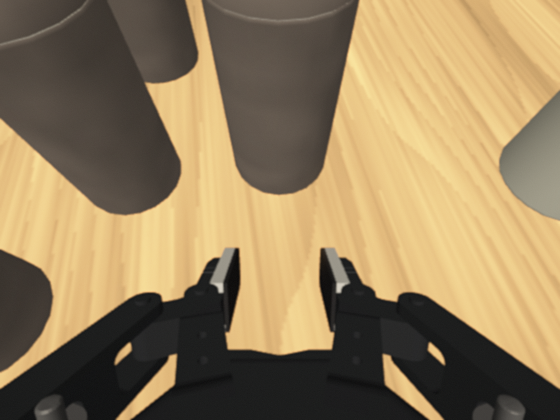

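The wrist view shows vase C at columns 236–324, midpoint about 280 at its base. That is centred between the pads at (238…320), with B clear on the left. Now I close in gently.

{"api": "step_arm", "payload": {
  "targets": "7 0 6 0 0 0; 14 0 13 0 0 0; 21 0 20 0 0 0; 25 0 24 0 0 0; 28 0 27 0 0 0; 31 0 30 0 0 0; 31 0 30 0 0 0"
}}

```text
time_s: 8.95
eef_pos: [0.486, -0.2895, 0.0234]
eef_rot: [-0.246, 0.706, 0.597, 0.291]
wrist_force: [-0.5, -0.4, -0.5]
opening: 0.472
```

Run:
```python
from h import *
snap('wrist','w6.png');o=ctrl.get_obs();print(o['eef_pos'],o['wrist_force'])
```

```text
[ 0.48601399 -0.28979698  0.02340008] [0.24011795 0.42071004 0.14541892]
```

View pics/w6.png

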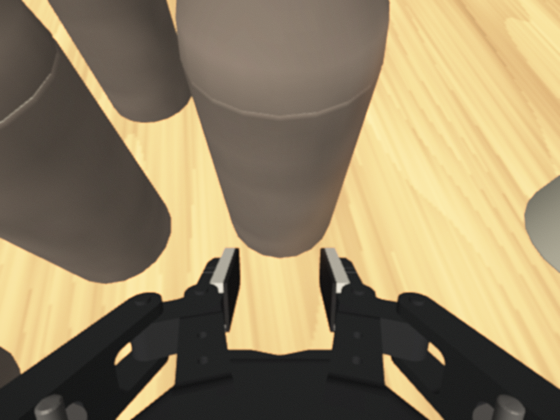

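The base is still about 10 mm ahead of the tips and centred (columns 233–330, bottom at row 257). I'll creep in to contact.

{"api": "step_arm", "payload": {
  "targets": "2 0 2 0 0 0; 4 0 4 0 0 0; 6 0 6 0 0 0; 8 0 8 0 0 0; 10 0 10 0 0 0; 12 0 12 0 0 0; 14 0 14 0 0 0"
}}

```text
time_s: 9.88
eef_pos: [0.4894, -0.2706, 0.0234]
eef_rot: [-0.245, 0.706, 0.597, 0.291]
wrist_force: [0.1, -3.5, 0.5]
opening: 0.469
```

```bash
python3 - <<'E'
from h import *
snap('wrist','w7.png');o=ctrl.get_obs();print(o['eef_pos'],o['wrist_force'])
E
python3 look.py 7
```

```text
[ 0.48938303 -0.27006417  0.02341042] [-0.71505512 -2.97427931 -0.95111307]
[ 0.48935977 -0.2701299   0.02339658] [-1.005  0.759  1.468  0.492  1.553 -1.013] 0.4670552316130323 [-0.48987784 -1.04079166 -0.19824199] 
 [[ 0.117  0.986  0.118]
 [ 0.7   -0.166  0.695]
 [ 0.705  0.001 -0.71 ]]
```

View pics/w7.png

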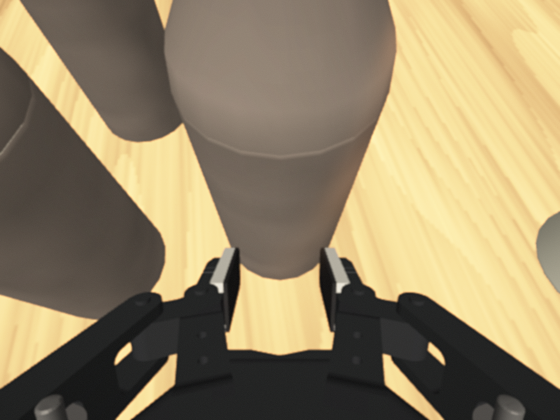

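View pics/m7.png

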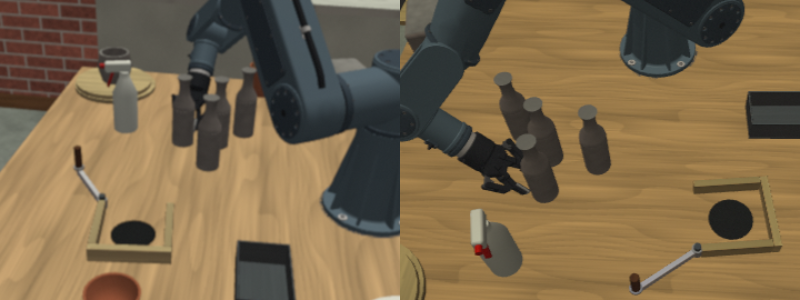

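Contact is made at about 3 N, with the vase nestled symmetrically on both tips. Next I compute the axis offset and the path rows.

Run:
```python
from h import *
c=load('w7'); u=np.array([np.cos(np.radians(80)),np.sin(np.radians(80)),0])
n=onz(c,280,279,0); print('near',n,'axis',n+.032*u)
s=load('scene7'); 
k=4
for nm,x0,y0 in [('scene',110,165),]:
    cv2.imwrite('pics/c7.png',cv2.resize(s['image'][y0:y0+100,x0:x0+130,::-1],None,fx=5,fy=5,interpolation=cv2.INTER_CUBIC))
```

```text
near [ 0.48916983 -0.27248191  0.        ] axis [ 0.49472657 -0.24096806  0.        ]
```

View pics/c7.png

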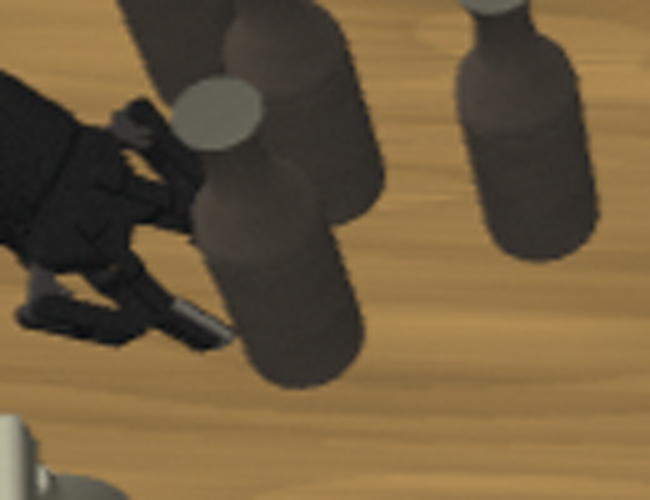

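```bash
cat > path.py <<'E'
from h import *
import sys
V0=np.array([.4948,-.2405]);Q=np.array([.5614,.0715]);M=np.array([.5478,.2008])
k=.030;Z=.0235
ts=np.linspace(0,1,4001);B=((1-ts)**2)[:,None]*V0+(2*ts*(1-ts))[:,None]*Q+(ts**2)[:,None]*M
D=2*(1-ts)[:,None]*(Q-V0)+2*ts[:,None]*(M-Q);yaw=np.degrees(np.arctan2(D[:,1],D[:,0]))
S=np.r_[0,np.cumsum(np.hypot(*np.diff(B,axis=0).T))]
yaw=np.where(S<40,yaw,yaw)
def pose(s):
    v=np.array([np.interp(s,S,B[:,i]) for i in (0,1)]);y=np.interp(s,S,yaw);u=np.array([np.cos(np.radians(y)),np.sin(np.radians(y))])
    return np.r_[v-k*u,Z],toolrot(y,45),v,y
if __name__=='__main__':
    o=ctrl.get_obs();P0=o['eef_pos'];R0=rot(o['eef_rot'])
    s0=float(sys.argv[1])/1000; ds=float(sys.argv[2])/1000; n=int(sys.argv[3])
    print('total',S[-1])
    for i in range(1,n+1):
        p,r,v,y=pose(s0+ds*i); a,b=rel(p,r,P0,R0); print('; '.join([' '.join(map(str,[*a.round().astype(int),*b.round(2)]))]),'V',v.round(3),y.round(1))
E
python3 path.py 0 14 8
```

```text
total 0.4458793355250985
10 0 10 -0.03 0.0 0.03 V [ 0.498 -0.227] 78.1
20 0 20 -0.03 0.0 0.03 V [ 0.501 -0.213] 78.3
30 1 30 -0.02 0.0 0.03 V [ 0.503 -0.199] 78.5
40 2 39 -0.02 0.0 0.02 V [ 0.506 -0.186] 78.6
50 2 49 -0.02 0.0 0.02 V [ 0.509 -0.172] 78.8
60 3 59 -0.02 0.0 0.02 V [ 0.512 -0.158] 79.0
70 3 69 -0.01 0.0 0.02 V [ 0.514 -0.144] 79.2
80 3 79 -0.01 0.0 0.01 V [ 0.517 -0.131] 79.5
```

{"api": "step_arm", "payload": {
  "targets": "4 0 4 -0.01 0 0.01; 10 0 10 -0.01 0 0.01; 20 0 20 -0.02 0 0.02; 30 1 30 -0.02 0 0.02; 40 2 39 -0.02 0 0.02; 50 2 49 -0.02 0 0.02; 57 3 56 -0.02 0 0.02; 60 3 59 -0.02 0 0.02"
}}

```text
time_s: 11.02
eef_pos: [0.5062, -0.1868, 0.0237]
eef_rot: [-0.242, 0.714, 0.587, 0.295]
wrist_force: [0.5, -2.5, -0.6]
opening: 0.469
```

```bash
python3 look.py 8
python3 - <<'E'
from h import *
snap('wrist','w8.png')
E
python3 path.py 84 14 8
```

```text
[ 0.50618843 -0.18692574  0.02375944] [-0.915  0.68   1.613  0.564  1.45  -0.967] 0.47004501081874644 [ 0.17292918 -1.18756457  0.64686921] 
 [[ 0.136  0.981  0.137]
 [ 0.696 -0.193  0.692]
 [ 0.705  0.001 -0.709]]
total 0.4458793355250985
9 0 10 0.01 0.0 -0.0 V [ 0.514 -0.144] 79.2
19 0 20 0.01 0.0 -0.01 V [ 0.517 -0.131] 79.5
29 0 30 0.01 0.0 -0.01 V [ 0.519 -0.117] 79.7
39 0 39 0.01 0.0 -0.01 V [ 0.522 -0.103] 80.0
49 0 49 0.02 0.0 -0.02 V [ 0.524 -0.089] 80.2
59 -1 59 0.02 0.0 -0.02 V [ 0.527 -0.076] 80.5
69 -1 69 0.02 0.0 -0.02 V [ 0.529 -0.062] 80.8
79 -1 79 0.03 0.0 -0.03 V [ 0.531 -0.048] 81.1
```

View pics/m8.png

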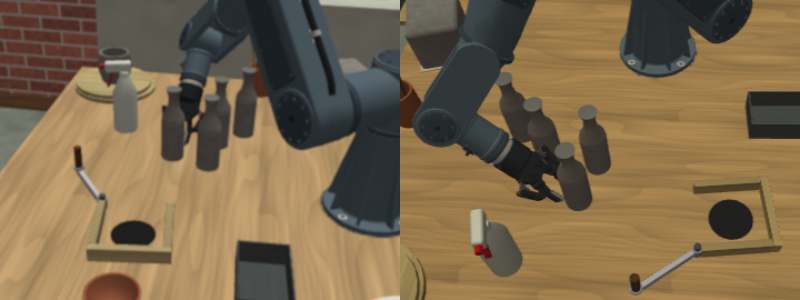

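View pics/w8.png

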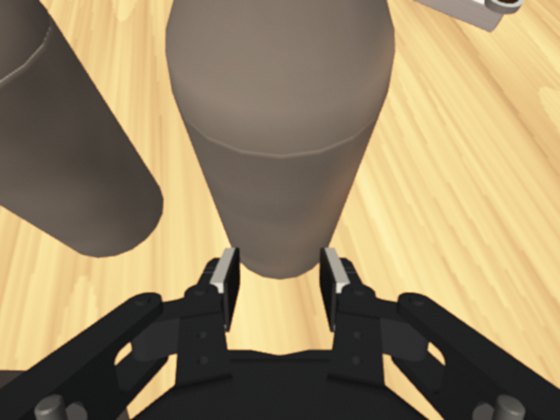

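The vase stays centred and upright in the cradle, and the neighbouring vases are untouched. Continuing.

{"api": "step_arm", "payload": {
  "targets": "4 0 4 0 0 0; 10 0 10 0.01 0 -0.01; 19 0 20 0.01 0 -0.01; 29 0 30 0.01 0 -0.01; 39 0 39 0.01 0 -0.01; 49 0 49 0.02 0 -0.02; 58 -1 58 0.02 0 -0.02; 63 -1 63 0.02 0 -0.02"
}}

```text
time_s: 12.18
eef_pos: [0.5225, -0.0991, 0.0235]
eef_rot: [-0.246, 0.706, 0.597, 0.291]
wrist_force: [-0.5, -5.1, 3.0]
opening: 0.469
```

```bash
python3 look.py 9
python3 - <<'E'
from h import *
snap('wrist','w9.png')
E
python3 path.py 172 14 8
```

```text
[ 0.52241586 -0.0989014   0.02348345] [-0.788  0.629  1.707  0.624  1.374 -0.931] 0.46696995521286283 [ 0.04859602 -0.00299097  0.42834864] 
 [[ 0.116  0.986  0.117]
 [ 0.699 -0.165  0.695]
 [ 0.705  0.001 -0.709]]
total 0.4458793355250985
9 0 8 0.0 0.0 -0.0 V [ 0.529 -0.058] 80.9
18 0 18 0.01 0.0 -0.01 V [ 0.532 -0.044] 81.2
28 0 28 0.01 0.0 -0.01 V [ 0.534 -0.03 ] 81.5
38 0 38 0.02 0.0 -0.02 V [ 0.536 -0.016] 81.9
48 0 48 0.02 0.0 -0.02 V [ 0.538 -0.002] 82.3
58 0 58 0.03 0.0 -0.03 V [0.54  0.011] 82.7
68 0 68 0.03 0.0 -0.03 V [0.541 0.025] 83.1
78 -1 78 0.04 0.0 -0.04 V [0.543 0.039] 83.6
```

View pics/m9.png

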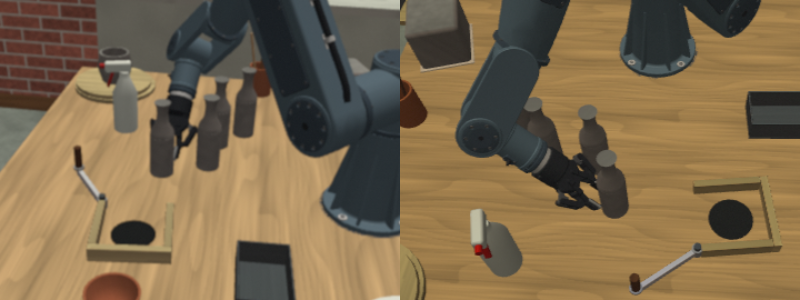

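View pics/w9.png

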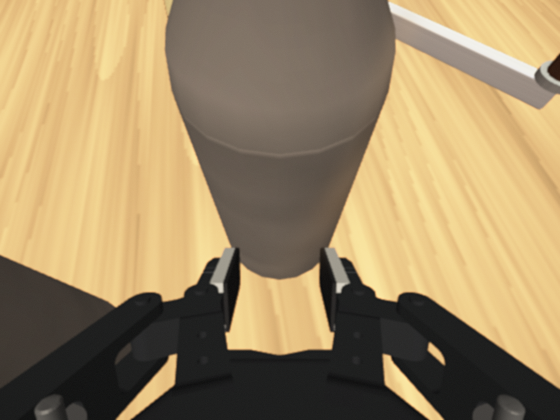

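The vase is tracking well. It is centred at (280,277) in the wrist view with the neighbours clear.

{"api": "step_arm", "payload": {
  "targets": "4 0 4 0 0 0; 10 0 9 0 0 0; 19 0 19 0.01 0 -0.01; 29 0 29 0.01 0 -0.01; 39 0 39 0.02 0 -0.02; 49 0 49 0.02 0 -0.02; 58 0 58 0.03 0 -0.03; 64 0 64 0.03 0 -0.03"
}}

```text
time_s: 13.32
eef_pos: [0.5377, -0.01, 0.0232]
eef_rot: [-0.252, 0.693, 0.612, 0.286]
wrist_force: [-1.0, -5.4, 3.3]
opening: 0.472
```

```bash
python3 look.py 10; python3 path.py 264 14 8
```

```text
[ 0.53745686 -0.00955141  0.02314369] [-0.64   0.599  1.764  0.688  1.308 -0.886] 0.464990356447678 [-0.18531062 -0.23107733  0.09594717] 
 [[ 0.087  0.992  0.087]
 [ 0.704 -0.123  0.7  ]
 [ 0.705  0.001 -0.709]]
total 0.4458793355250985
10 0 9 0.01 0.0 -0.0 V [0.542 0.033] 83.4
20 0 19 0.01 0.0 -0.01 V [0.544 0.047] 83.9
29 0 29 0.02 0.0 -0.02 V [0.545 0.061] 84.5
39 0 39 0.03 0.0 -0.03 V [0.546 0.075] 85.1
49 -1 48 0.04 0.0 -0.04 V [0.548 0.089] 85.8
59 -1 58 0.04 0.0 -0.04 V [0.549 0.103] 86.5
69 -2 68 0.06 0.0 -0.05 V [0.549 0.117] 87.4
79 -2 78 0.07 0.0 -0.07 V [0.55  0.131] 88.3
```

View pics/m10.png

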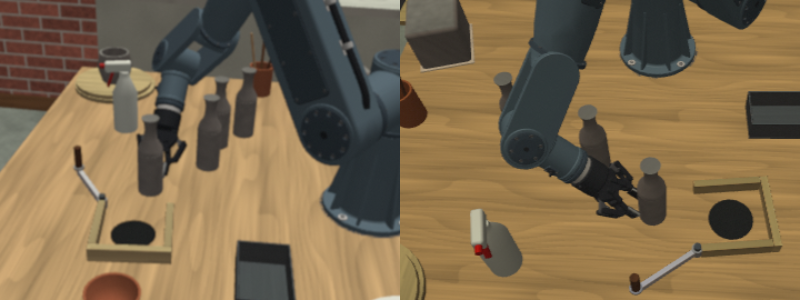

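{"api": "step_arm", "payload": {
  "targets": "4 0 4 0 0 0; 10 0 9 0.01 0 -0.01; 20 0 19 0.01 0 -0.01; 29 0 29 0.02 0 -0.02; 39 0 39 0.03 0 -0.03; 49 -1 48 0.04 0 -0.04; 56 -1 55 0.04 0 -0.04; 60 -1 59 0.05 0 -0.05"
}}

```text
time_s: 14.42
eef_pos: [0.5466, 0.0737, 0.0233]
eef_rot: [-0.262, 0.671, 0.636, 0.276]
wrist_force: [-0.7, -2.9, -0.6]
opening: 0.469
```

```bash
python3 look.py 11
python3 - <<'E'
from h import *
snap('wrist','w11.png')
E
python3 path.py 350 12 8
```

```text
[0.5467173  0.07367554 0.02347416] [-0.488  0.592  1.775  0.734  1.268 -0.845] 0.4701134518125492 [ 0.01263084  0.1807242  -0.56915563] 
 [[ 0.037  0.999  0.037]
 [ 0.708 -0.052  0.704]
 [ 0.705  0.    -0.709]]
total 0.4458793355250985
10 0 10 0.0 0.0 -0.0 V [0.549 0.117] 87.4
18 1 18 0.02 0.0 -0.02 V [0.55  0.129] 88.2
27 1 27 0.03 0.0 -0.03 V [0.55  0.141] 89.1
35 1 35 0.04 0.0 -0.04 V [0.55  0.153] 90.1
44 1 44 0.05 0.0 -0.05 V [0.55  0.165] 91.3
52 0 52 0.07 0.0 -0.07 V [0.55  0.177] 92.6
61 0 60 0.09 0.0 -0.09 V [0.549 0.189] 94.2
69 -1 69 0.11 0.0 -0.11 V [0.548 0.201] 96.0
```

View pics/m11.png

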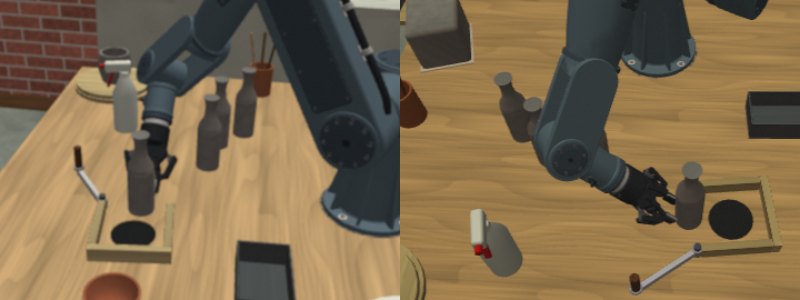

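View pics/w11.png

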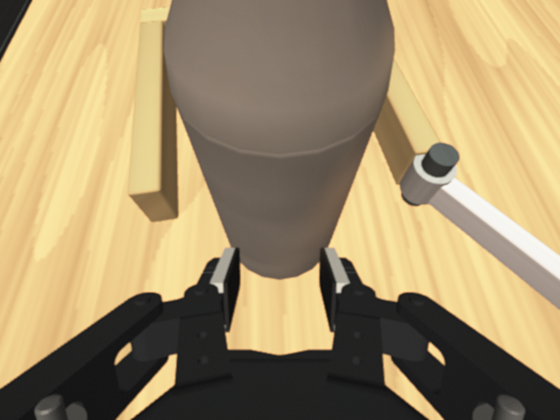

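The vase is entering the mouth centrally, with the fence ends at (155,200) and (425,160) clear of the fingers. Continuing with slower rows.

{"api": "step_arm", "payload": {
  "targets": "4 0 4 0 0 0; 10 0 10 0 0 0; 18 1 18 0.02 0 -0.02; 27 1 27 0.03 0 -0.03; 35 1 35 0.04 0 -0.04; 42 1 42 0.05 0 -0.05; 46 1 46 0.06 0 -0.06"
}}

```text
time_s: 15.45
eef_pos: [0.5515, 0.1384, 0.0233]
eef_rot: [-0.273, 0.643, 0.665, 0.265]
wrist_force: [-0.1, -4.1, 2.0]
opening: 0.473
```

```bash
python3 look.py 12
python3 - <<'E'
from h import *
c=snap('wrist','w12.png')
E
python3 path.py 416 10 3
```

```text
[0.55132155 0.13858132 0.02333273] [-0.363  0.605  1.751  0.753  1.256 -0.815] 0.4745020496957061 [ 1.07259741 -0.74008032  0.18329625] 
 [[-0.024  0.999 -0.023]
 [ 0.709  0.033  0.704]
 [ 0.705  0.    -0.709]]
total 0.4458793355250985
9 0 9 0.02 0.0 -0.02 V [0.549 0.181] 93.1
16 1 16 0.03 0.0 -0.03 V [0.549 0.191] 94.5
23 1 23 0.05 0.0 -0.05 V [0.548 0.201] 96.0
```

View pics/m12.png

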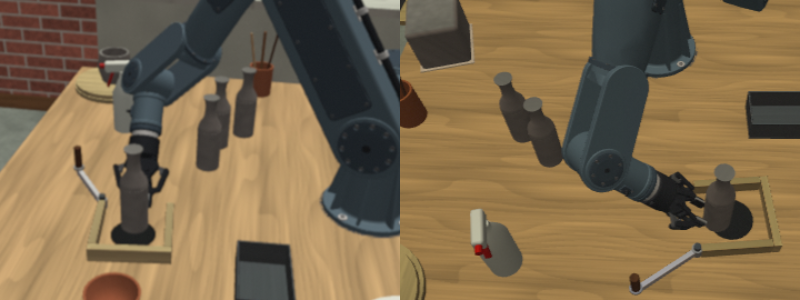

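View pics/w12.png

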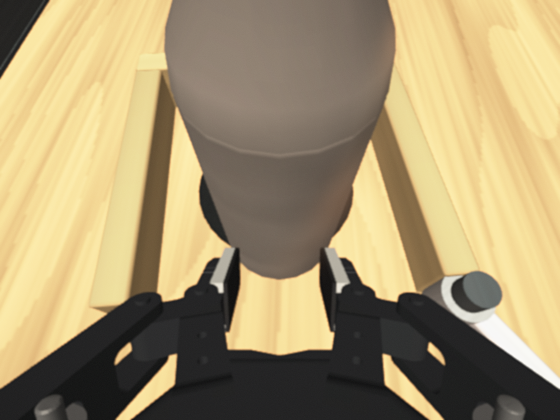

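{"api": "step_arm", "payload": {
  "targets": "3 0 3 0 0 0; 8 0 8 0.01 0 -0.01; 13 1 13 0.02 0 -0.02; 18 1 18 0.03 0 -0.03; 21 1 21 0.03 0 -0.03; 23 1 23 0.03 0 -0.03; 23 1 23 0.03 0 -0.03"
}}

```text
time_s: 16.48
eef_pos: [0.5512, 0.1706, 0.0232]
eef_rot: [-0.279, 0.629, 0.677, 0.259]
wrist_force: [0.9, -0.7, -1.7]
opening: 0.473
```

```bash
python3 look.py 13
python3 - <<'E'
from h import *
c=snap('wrist','w13.png')
s=load('scene13');cv2.imwrite('pics/c13.png',cv2.resize(s['image'][190:300,260:400,::-1],(800,628),interpolation=cv2.INTER_CUBIC)[:600])
E
```

```text
[0.55121047 0.17051632 0.02316075] [-0.302  0.613  1.737  0.762  1.251 -0.8  ] 0.4701684951104015 [ 0.45274548 -0.68906948  0.34020905] 
 [[-0.052  0.997 -0.052]
 [ 0.707  0.074  0.703]
 [ 0.705  0.    -0.709]]
```

View pics/c13.png

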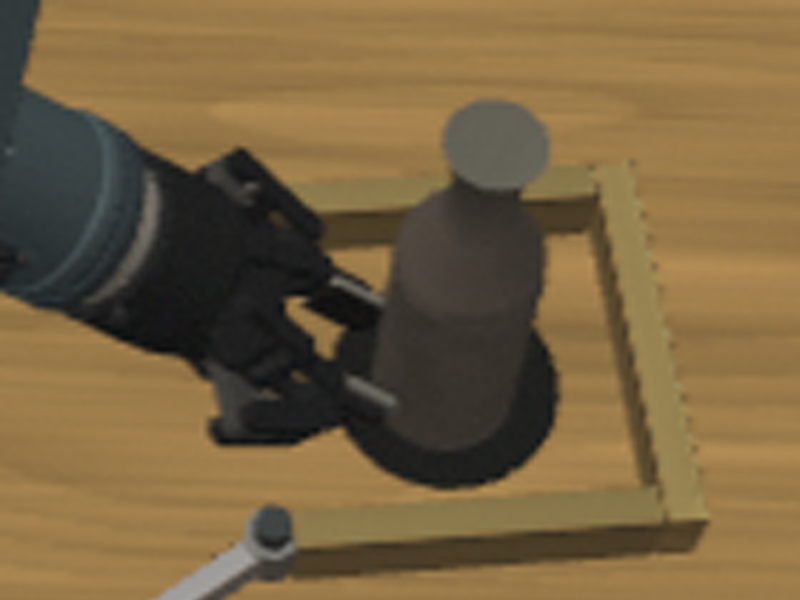

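View pics/w13.png

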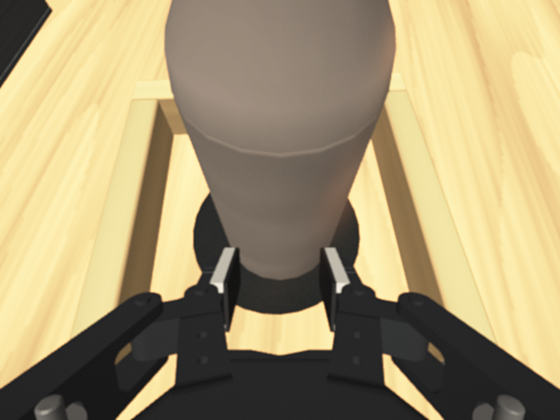

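Run:
```python
from h import *
s=load('side13');cv2.imwrite('pics/d13.png',cv2.resize(s['image'][190:310,180:320,::-1],(700,600),interpolation=cv2.INTER_CUBIC))
```

```text
(no output)
```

View pics/d13.png

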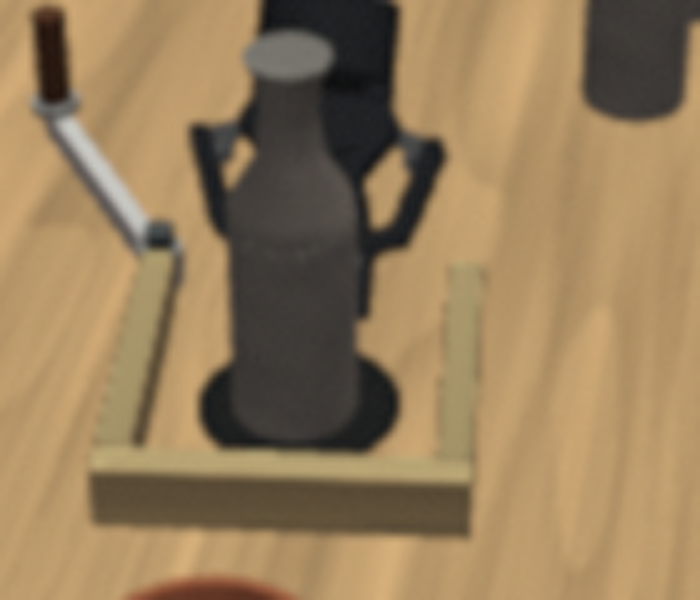

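Run:
```python
from h import *
c=load('scene13');s=load('side13')
a=(260+497/5.714-.4,190+144/5.714-.4);b=(180+290/5-.4,190+57/5-.4)
print(tri(c,a,s,b),onz(c,*a,.205),onz(s,*b,.205))
w=load('w13');n=onz(w,280,278,0);f=onz(w,277,313,0);u=np.array([np.cos(1.645),np.sin(1.645),0])
print('near vase',n,n+.032*u,'near mark',f,f+.052*u)
# foot front edge in side view
print(onz(s,180+293/5,190+440/5,0))
```

```text
(array([0.5484969 , 0.1996007 , 0.20410466]), np.float64(0.0018755000845861558)) [0.55006636 0.19983636 0.205     ] [0.5475842  0.19996791 0.205     ]
near vase [0.55142368 0.1692503  0.        ] [0.54905134 0.20116224 0.        ] near mark [0.55119064 0.14985646 0.        ] [0.54733559 0.20171337 0.        ]
[0.54280576 0.22904787 0.        ]
```

The vase stands on the mark. The triangulated axis is (0.549, 0.200) against the mark at (0.548, 0.201), and it is upright. I'll back straight out, then rise.

{"api": "step_arm", "payload": {
  "targets": "-3 0 -3 0 0 0; -10 0 -10 0 0 0; -25 0 -25 0 0 0; -45 0 -45 0 0 0; -65 0 -65 0 0 0; -85 0 -85 0 0 0; -100 0 -100 0 0 0; -100 0 -100 0 0 0"
}}

```text
time_s: 17.62
eef_pos: [0.5626, 0.0268, 0.0237]
eef_rot: [-0.278, 0.63, 0.677, 0.26]
wrist_force: [0.4, 0.3, 0.1]
opening: 0.471
```

```bash
python3 look.py 14
python3 - <<'E'
from h import *
c=load('scene14');s=load('side14')
# post top now
cv2.imwrite('pics/c14.png',np.hstack([cv2.resize(c['image'][220:340,260:400,::-1],(400,343)),cv2.resize(s['image'][160:280,160:300,::-1],(400,343))]))
o=ctrl.get_obs()
H=np.array([.6385,.122])
for a in (306,): print(H+.158*np.array([np.cos(np.radians(a)),np.sin(np.radians(a))]))
P0=o['eef_pos'];print(rel([P0[0],P0[1],.24],toolrot(90,0)),rel([.732,-.005,.24],toolrot(90,0)))
E
```

```text
[0.56162993 0.02916506 0.02358292] [-0.52   0.671  1.63   0.636  1.39  -0.892] 0.4698946640954387 [0.11484231 0.26095976 0.82086643] 
 [[-0.052  0.997 -0.052]
 [ 0.707  0.073  0.703]
 [ 0.705 -0.    -0.709]]
[ 0.73137007 -0.00582469]
(array([ 152.5,   -0. , -153.5]), array([-0.029, -0.782,  0.069])) (array([ 119.5,  167.4, -186.3]), array([-0.029, -0.782,  0.069]))
```

View pics/m14.png

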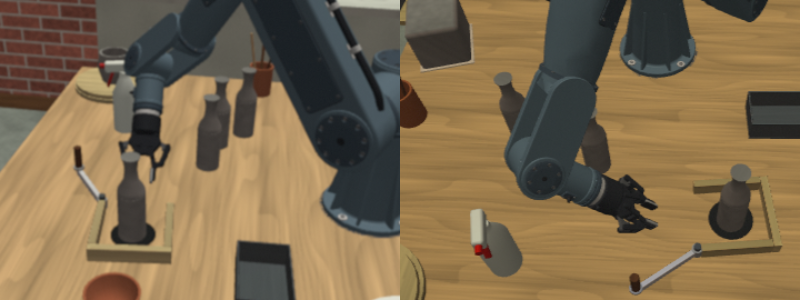

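View pics/c14.png

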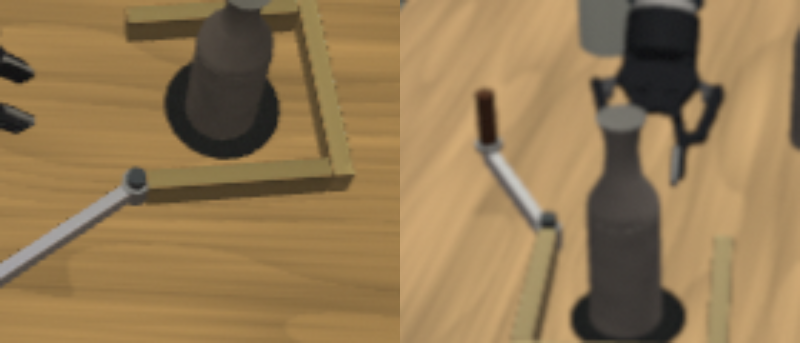

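The vase stands alone on the mark and the bar is still open. Now I rise, straighten the tool and go over the handle.

{"api": "step_arm", "payload": {
  "targets": "40 0 -40 0 0 0; 75 0 -75 0 -0.14 0.01; 105 0 -105 -0.01 -0.3 0.03; 130 10 -130 -0.02 -0.45 0.04; 140 45 -150 -0.02 -0.6 0.05; 135 90 -165 -0.03 -0.74 0.06; 128 130 -175 -0.03 -0.78 0.07; 120 167 -186 -0.03 -0.78 0.07",
  "grip": 100
}}

```text
time_s: 18.73
eef_pos: [0.7324, -0.001, 0.2403]
eef_rot: [-0.0, 0.706, 0.708, 0.001]
wrist_force: [0.1, 0.4, -0.5]
opening: 0.997
```

```bash
python3 look.py 15
python3 - <<'E'
from h import *
c=load('scene15');s=load('side15')
cv2.imwrite('pics/c15.png',np.hstack([cv2.resize(c['image'][200:340,190:350,::-1],(400,350)),cv2.resize(s['image'][100:240,130:290,::-1],(400,350))]))
print(rel([.7335,-.0046,.12],toolrot(90,0)))
E
```

```text
[ 0.73335282 -0.00350175  0.23844738] [-0.167  0.526  1.142  0.002  1.473 -0.168] 1.0008643272245634 [-0.67630826 -0.3751721   0.33250528] 
 [[-0.001  1.     0.   ]
 [ 1.     0.001  0.001]
 [ 0.001  0.    -1.   ]]
(array([-1.300e+00,  1.000e-01,  1.184e+02]), array([ 0.   , -0.001,  0.001]))
```

View pics/c15.png

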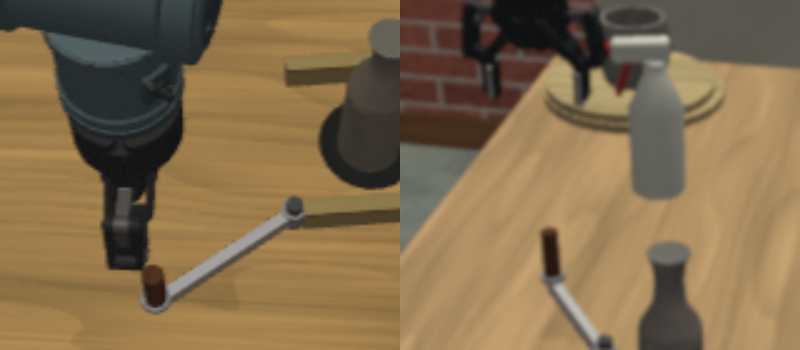

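Run:
```python
from h import *
c=load('scene15');s=load('side15')
print(tri(c,(251.3,308.5),s,(189.7,193.3)),onz(c,251.3,308.5,.094),onz(s,189.7,193.3,.094))
```

```text
(array([ 0.73142282, -0.00157085,  0.09080527]), np.float64(0.0002086268565724577)) [ 0.73272304 -0.00124518  0.094     ] [0.72952757 0.003579   0.094     ]
```

{"api": "step_arm", "payload": {
  "targets": "-1 0 40 0 0 0; -1 0 80 0 0 0; -1 0 115 0 0 0; -1 0 145 0 0 0; -1 0 170 0 0 0; -1 0 187 0 0 0; -1 0 187 0 0 0"
}}

```text
time_s: 19.7
eef_pos: [0.7303, -0.0041, 0.0516]
eef_rot: [-0.001, 0.707, 0.707, -0.0]
wrist_force: [-0.7, -0.7, -0.4]
opening: 1.001
```

{"api": "step_arm", "payload": {
  "targets": "0 0 0 0 0 0; 0 0 0 0 0 0; 0 0 0 0 0 0; 0 0 0 0 0 0; 0 0 0 0 0 0; 0 0 0 0 0 0",
  "grip": 12
}}

```text
time_s: 20.45
eef_pos: [0.7324, -0.0052, 0.0542]
eef_rot: [0.001, 0.707, 0.707, 0.001]
wrist_force: [-0.0, 0.1, 4.9]
opening: 0.215
```

Run:
```python
from h import *
o=ctrl.get_obs();H=np.array([.6385,.122]);v=o['eef_pos'][:2]-H;a0=np.degrees(np.arctan2(v[1],v[0]));print(o['eef_pos'],o['opening'],a0,np.hypot(*v))
P=lambda a:H+.158*np.array([np.cos(np.radians(a)),np.sin(np.radians(a))])
a0%=360
A=[a0,a0-58,a0-58-50,186]
for i in range(3):
    print('; '.join('%d %d 0 0 0 0'%tuple(np.round(1000*(P(a)-P(A[i]))[::-1])) for a in np.linspace(A[i],A[i+1],9 if i<2 else 5)[1:]))
```

```text
[ 0.73241832 -0.00519647  0.05415992] 0.21547570755598364 -53.55887585024535 0.15811259355299476
-11 -17 0 0 0 0; -19 -35 0 0 0 0; -26 -54 0 0 0 0; -30 -73 0 0 0 0; -31 -93 0 0 0 0; -30 -113 0 0 0 0; -26 -133 0 0 0 0; -20 -152 0 0 0 0
7 -16 0 0 0 0; 16 -30 0 0 0 0; 26 -44 0 0 0 0; 38 -57 0 0 0 0; 51 -68 0 0 0 0; 66 -77 0 0 0 0; 81 -85 0 0 0 0; 97 -92 0 0 0 0
8 -2 0 0 0 0; 17 -5 0 0 0 0; 25 -6 0 0 0 0; 33 -7 0 0 0 0
```

{"api": "step_arm", "payload": {
  "targets": "-11 -17 0 0 0 0; -19 -35 0 0 0 0; -26 -54 0 0 0 0; -30 -73 0 0 0 0; -31 -93 0 0 0 0; -30 -113 0 0 0 0; -26 -133 0 0 0 0; -20 -152 0 0 0 0"
}}

```text
time_s: 21.45
eef_pos: [0.5808, -0.0264, 0.0541]
eef_rot: [0.002, 0.708, 0.706, 0.001]
wrist_force: [5.6, 0.3, 4.6]
opening: 0.219
```

{"api": "step_arm", "payload": {
  "targets": "7 -16 0 0 0 0; 16 -30 0 0 0 0; 26 -44 0 0 0 0; 38 -57 0 0 0 0; 51 -68 0 0 0 0; 66 -77 0 0 0 0; 81 -85 0 0 0 0; 97 -92 0 0 0 0"
}}

```text
time_s: 22.45
eef_pos: [0.4894, 0.0728, 0.054]
eef_rot: [0.002, 0.707, 0.707, 0.002]
wrist_force: [8.7, 1.0, 1.8]
opening: 0.217
```

```bash
python3 look.py 16
python3 - <<'E'
from h import *
o=ctrl.get_obs();H=np.array([.6385,.122]);v=o['eef_pos'][:2]-H;print(np.degrees(np.arctan2(v[1],v[0]))%360,np.hypot(*v))
E
```

```text
[0.4891267  0.07364253 0.05395514] [-0.092  0.246  1.937  0.003  0.954 -0.094] 0.21697007688197206 [4.96866206 0.33434286 3.29751405] 
 [[-0.     1.     0.005]
 [ 1.     0.     0.002]
 [ 0.002  0.005 -1.   ]]
197.93862083212596 0.15700581736656666
```

View pics/m16.png

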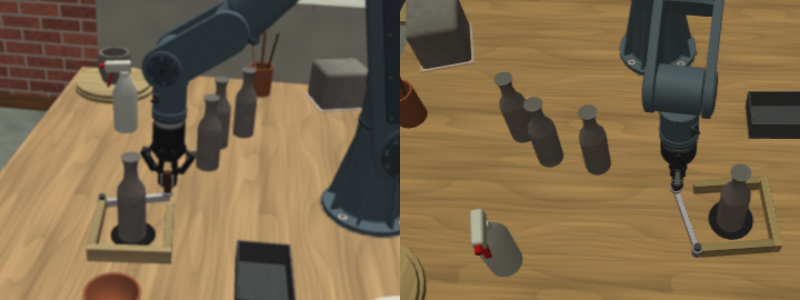

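The bar is nearly shut at about 198° against 186°, with the vase undisturbed. I'll creep to the stop while watching the force.

{"api": "step_arm", "payload": {
  "targets": "6 -2 0 0 0 0; 12 -4 0 0 0 0; 18 -5 0 0 0 0; 24 -6 0 0 0 0; 29 -7 0 0 0 0; 31 -7 0 0 0 0; 33 -7 0 0 0 0; 33 -7 0 0 0 0"
}}

```text
time_s: 23.55
eef_pos: [0.4817, 0.1055, 0.0539]
eef_rot: [0.001, 0.707, 0.707, 0.002]
wrist_force: [1.1, -0.2, 8.5]
opening: 0.217
```

{"api": "step_arm", "payload": {
  "targets": "1 0 0 0 0 0; 2 0 0 0 0 0; 2 0 0 0 0 0"
}}

```text
time_s: 23.92
eef_pos: [0.4815, 0.1071, 0.0539]
eef_rot: [0.001, 0.707, 0.707, 0.001]
wrist_force: [0.2, -2.3, 9.9]
opening: 0.214
```

{"api": "step_arm", "payload": {
  "targets": "1 0 0 0 0 0; 2 0 0 0 0 0; 3 0 0 0 0 0; 4 0 0 0 0 0; 4 0 0 0 0 0"
}}

```text
time_s: 24.55
eef_pos: [0.4812, 0.1093, 0.0539]
eef_rot: [0.001, 0.707, 0.707, -0.0]
wrist_force: [-1.8, -12.1, 11.5]
opening: 0.218
```

Force toward the stop rose to 12 N with little travel, so the bar is against its stop. Release and rise.

{"api": "step_arm", "payload": {
  "targets": "-2 0 0 0 0 0; -2 0 0 0 0 0; -2 0 0 0 0 0; -2 0 0 0 0 0; -2 0 -20 0 0 0; -2 0 -50 0 0 0; -2 0 -90 0 0 0; -2 0 -130 0 0 0",
  "grip": 100
}}

```text
time_s: 25.55
eef_pos: [0.4804, 0.1091, 0.184]
eef_rot: [-0.0, 0.707, 0.707, 0.001]
wrist_force: [1.4, 0.0, 1.3]
opening: 1.002
```

{"api": "step_arm", "payload": {
  "targets": "-30 0 -40 0 0 0; -75 0 -80 0 0 0; -120 0 -100 0 0 0; -160 0 -100 0 0 0; -160 0 -100 0 0 0; -160 0 -100 0 0 0"
}}

```text
time_s: 26.3
eef_pos: [0.4803, -0.0507, 0.2825]
eef_rot: [-0.0, 0.707, 0.707, 0.001]
wrist_force: [-0.2, 0.4, -0.4]
opening: 1.0
```

```bash
python3 look.py 17
python3 - <<'E'
from h import *
c=load('scene17');s=load('side17')
cv2.imwrite('pics/c17.png',np.hstack([cv2.resize(c['image'][195:300,260:400,::-1],(400,300),interpolation=cv2.INTER_CUBIC),cv2.resize(s['image'][190:295,180:320,::-1],(400,300),interpolation=cv2.INTER_CUBIC)]))
E
```

```text
[ 0.48040753 -0.05006096  0.28250582] [-0.352 -0.072  1.768  0.002  1.446 -0.353] 1.002965600930956 [-0.44827382 -0.63239087  0.72835919] 
 [[-0.001  1.     0.001]
 [ 1.     0.001  0.002]
 [ 0.002  0.001 -1.   ]]
```

View pics/c17.png

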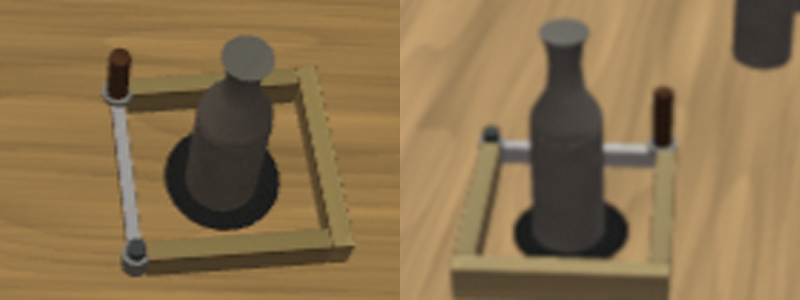

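View pics/m17.png

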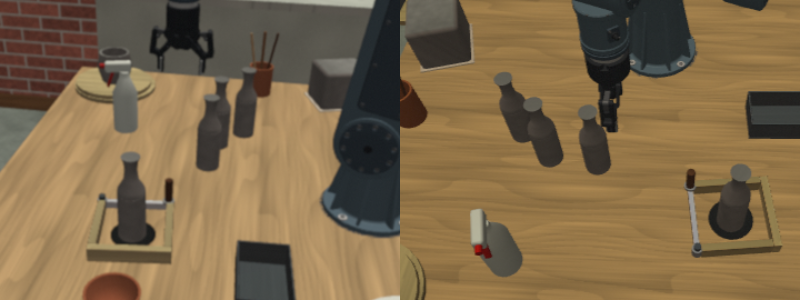

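Run:
```python
from h import *
c=load('scene17');s=load('side17');k=400/140
f=lambda x,y,ox,oy:(ox+x/k-.3,oy+y/k-.3)
T,e=tri(c,f(248,58,260,195),s,f(164,31,180,190)); print('vase',T,e,'dist to mark',np.hypot(*(T[:2]-[.5478,.2008])))
P,e=tri(c,f(120,55,260,195),s,f(263,91,180,190)); print('post',P,e)
N,e=tri(c,f(135,245,260,195),s,f(91,129,180,190)); print('pin',N,e)
v=P-N; print('bar ang',np.degrees(np.arctan2(v[1],v[0]))%360-186)
d0=load('scene0')['image'].astype(int)
# bystander change
for nm,(y0,y1,x0,x1) in dict(bowl=(225,270,410,462),spray=(245,312,98,155),tin=(138,190,348,420)).items():
    print(nm,np.abs(d0[y0:y1,x0:x1]-c['image'][y0:y1,x0:x1]).mean().round(2))
```

```text
vase [0.54967951 0.19929608 0.20503899] 0.0017722336163811018 dist to mark 0.0024071429961591314
post [0.48115957 0.10393197 0.09380609] 0.0003698886293907801
pin [0.63793194 0.12172366 0.04476691] 0.00013415662832035922
bar ang 0.47465045339711764
bowl 1.72
spray 1.87
tin 1.5
```

```bash
python3 -c "
from bench import ticket
print(ticket.hand_in())"
```

```text
the job is handed in; nothing more can be done
None
```

The vase is put away: it stands on the mark in the bay with the keeper bar shut behind it, and I handed the job in at about 26 s. The hand-in gave no verdict.

- **What I did:** I took the vase farthest from the base (0.553 m; the next was 0.465 m). I gripped the handle and swung the bar open to about 2.1 rad. I then slid the vase into the bay with two tilted fingertips on its lower body, at about 3 cm height and around 5 N wrist force. After backing out, I swung the bar shut until the wrist force toward the stop reached 12 N, released it and moved the arm clear.
- **Vase:** the last two-view check put it 2.4 mm from the mark centre (limit 21 mm). Its top measured 0.205 m above the bench, so it stands upright on the bench.
- **Keeper bar:** it measured about 0.5° (0.008 rad) from shut (limit 0.06 rad).
- **Bystanders:** the image areas around the bowl, spray bottle and tin were unchanged from the start beyond image noise.
- **Gripper:** it is open and touching nothing, with wrist force around 1 N.

No check failed. The two camera rays missed each other by at most about 2 mm, in line with the calibration.

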